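# Set and clamp the slotted fence of a drilling jig

## Robot

A 6-joint arm with a two-finger parallel gripper is mounted at the origin on a cart in front of the work surface, level with it; the furniture and walls round the work are solid. World frame = base frame: x ahead of the robot, y to its left, z up, the work surface at z = 0. Lengths are in m, angles in rad, forces in N, time in s.
With the tool pointing down it reaches from about 0.375 to 0.975 m from the base axis. Payload 3.8 kg.
Tool frame: the origin (TCP) lies midway between the tips of the shut fingers; the grasp point (between the pads) lies 19 mm behind it (grip_depth is the distance from the TCP to the grasp point, in m); z points along the fingers, y is the line along which they close (so a half turn about z gives the same grasp; the last joint's range is limited). The gripper opens to 85 mm and grips with 20 to 120 N. Pads are 22 mm wide; open, the fingers measure 114 mm over their backs; the gripper's body (76 mm by 85 mm) begins 54 mm behind the grasp point. The pads swing forward as they close: fully open they stand 13 mm farther back than shut.
Start: joints at [-1.144, 0.264, 1.604, -0, 1.274, -0.037], TCP at [0.302, -0.604, 0.231] pointing down, gripper open.
Joint ranges: [-2.63, 2.63], [-0.94, 2.18], [0.31, 2.57], [-1.31, 4.45], [0, 2.66], [-2.55, 2.55]. Speed limits (rad/s): [2.57, 2.57, 3.14, 3.14, 3.14, 3.14].

## Interface

Orientations are given as a rotation vector (axis times angle).
In Python, from plant import * gives the robot as it stands. The module is installed in compiled form; this text tells all that it offers.
- The arm moves only by the tool drive_tool, never from a script. Its argument "moves" is a list of rows, each an object of numbers: "tx", "ty", "tz": the shift along the tool's x, y, z in units of 25 mm (1.0 is 25 mm); "rx", "ry", "rz": the turn, a rotation vector about the tool's x, y, z in units of 6 degrees (1.0 is 6 degrees). A call has 1 to 20 rows; each row is the pose to reach, as a shift and turn from the pose commanded when the call began, along the tool's axes at that moment; what a row does not reach only later rows make up. A row lasts 1/10 s, in which the tool goes at most 50 mm and 8.59 degrees, less where a joint would pass 70% of its speed; a pose out of reach is approached as far as the arm can. A call with a gripper value outside its range is refused whole. "grip" is the closure, from 0 (fully open) to 1 (shut), set as the call begins (left out, the last holds). The fingers move at their own pace and stop on an object; the grip force is fixed at half the most. Time passes only in rows, so rows that repeat a pose let the fingers close. It gives the time, the measured TCP pose, the force, the opening and the grip force at its end, in the units of the state.
- observe(): the state, without advancing time (a new reading comes with each control period).
- get_image(name): name is "scene" or "side" or "wrist"; returns the picture (384x512x3 uint8, blue, green, red); there is no depth.
- get_calibration(name): a dict with "fx", "fy", "cx", "cy" (pixels), "world_to_cam" (4x4, takes a point from world to camera coordinates). Camera axes: x right, y down, z forward; pixel columns grow to the right and rows downward; lengths in m; the calibration is good to about 2 mm. A picture is of the moment at which its call begins: read the wrist's pose just before it. get_calibration takes no time and is no camera call; for the wrist camera it gives the pose at the moment of the call.
- job_done(): hands the job in; it is judged then, once.
The state is a dict: "clock": time; "q": joint angles; "joint_velocities": joint speeds; "joint_efforts": joint torques, N m; "position": TCP position; "eef_rot": TCP orientation; "force": force on the tool from outside, world axes, zero at the start; "moment": the same for the moment, N m; "opening": finger opening in m; "grip_force": force on a finger pad.
Only numpy, scipy, OpenCV 4.12 (cv2) and the standard library are available. Lean on these libraries where they do the work, as an engineer would, in place of code of your own. Each camera call takes 0.05 s, during which the arm holds its last target. There are 200 camera calls.

## Task

Set the slotted fence of the green drilling jig: slide it along its slots until its face rests against the red setting stop, without ramming it, then turn the black-handled clamp lever clockwise (seen from above) until it holds the fence firmly, clearly past the first bite but without straining it, and let go. Leave the two tins and the nut beside the jig where they are.

Things in the scene. Friction and masses are not known exactly. Their poses are not given: they have to be found in the camera images.
- jig_base: Green plate bolted to the bench, x -80 to 80, y -115 to 80 in its own frame, 12 mm thick; origin on the bench under it. The fence slides along the base's y, toward +y to the stop. A guide stud (22 mm head, top 18.5 mm above the plate) stands at (-45, -55) mm, the clamp's stud at (45, -55) mm.
- fence: Loose aluminium angle, 0.35 to 0.7 kg, on the plate: foot 130 (x) x 95 (y) x 8 mm with two slots along y, 13 mm wide, over the 11 mm studs; upright wall 130 x 12 mm along its +y edge, its top 66 mm above the plate. Origin at the underside, below the middle of the wall's +y face; axes as the base's. Slides about 45 mm in all; takes 1.5 to 6 N.
- fence_face (a point): Middle of the wall's outer (+y) face, 10 mm above the green plate: the spot that meets the stop.
- fence_top (a point): Middle of the top edge of the fence's 12 mm wall. The wall can be pinched from above, best a little to its -x side (10 to 20 mm), away from the clamp; the stop in front is only 20 mm high.
- stop: Red setting stop screwed to the green plate, a nose 36 (x) x 14 (y) x 20 mm high with a lower foot behind; rigid. Its place along y varies. Origin at the underside of its -y face; axes as the base's.
- stop_face (a point): Middle of the stop's -y face, 10 mm above the green plate. The fence is home when its face touches it (12 to 37 mm of travel).
- clamp: Clamp on the far stud: a 30 mm round steel pad under a screw hub that presses on the fence's foot. Origin on the stud's vertical axis, near the plate's top; its x, y are the lever's axis. Its x axis points along the lever at the start; its height varies with the thread.
- clamp_lever (a joint): Turn of the lever, rad: 0 at the start, grows clockwise from above, to 2.4. 1 rad lowers the pad 4 mm. It starts 1 to 5 mm above the foot (unknown): bite at 0.3 to 1.25 rad. Free turning takes a push of 3 to 5.5 N on the handle (more if a tight grip twists on the post); past the bite it rises 1 N per 0.1 rad. Firm: 2 to 3 N above free turning, 0.2 to 0.3 rad past the bite; 4 N strains it.
- lever_handle (a point): On the axis of the black upright handle at the lever's end, 10 mm below its top: a round post, 16 mm in diameter, 41 mm tall, 75 mm from the clamp's axis. It starts pointing roughly along the base's +x (away from the robot) and swings from there toward -y. The lever's arm runs inward from the post's foot.
- flux_tin: Round tin with a grey lid on a yellow body, 66 mm in diameter, 47 mm high; leave alone. Origin at the centre of its underside.
- nut_c: Bright steel nut, 28 x 33 x 15 mm; leave alone. Origin at the centre of its underside.
- paste_tin: Round red tin, 54 mm in diameter, 31 mm high; leave alone. Origin at the centre of its underside.

How it is judged:
By the outcome, as a careful person would: the job done as asked, in the order asked, and still so for the second after the job is handed in, with the robot touching nothing.
It also fails if it takes over 72 s, if anything falls off the work surface, if the arm or the gripper's body presses on something with over 40 N, if the wrist force passes 120 N, or if a joint passes its speed limit or range.

## Working session

There is one attempt and no reset: what is moved stays moved. The work goes in short steps, Python scripts to look and compute and a tool call to move; the robot and the scene stay as the last step left them, time stands still between calls to the robot, and variables do not carry over. Pictures are saved under pics/ and viewed, at most 10 in all, crops included, and the job is handed in when it is done.

Besides the shell and the picture viewer there is one more tool, called after "Request:" in YAML: its name, and indented under it one key for each argument. drive_tool: Moves the arm, as the interface text tells. Its arguments: {"type":"object","properties":{"moves":{"type":"array"},"grip":{"type":"number"}},"required":["moves"]}

```bash
mkdir -p pics
cat > h.py <<'E'
from plant import *
import numpy as np, cv2, json
from scipy.spatial.transform import Rotation as R
def P(name):
    c=get_calibration(name); K=np.array([[c["fx"],0,c["cx"]],[0,c["fy"],c["cy"]],[0,0,1]]); return K,np.array(c["world_to_cam"])
def ray(c,uv):
    K,T=c; d=T[:3,:3].T@np.linalg.inv(K)@[uv[0],uv[1],1]; o=-T[:3,:3].T@T[:3,3]; return o,d/np.linalg.norm(d)
def onz(c,uv,z):
    o,d=ray(c,uv); return o+d*(z-o[2])/d[2]
def tri(a,ua,b,ub):
    A=0;B=0
    for c,u in((a,ua),(b,ub)):
        o,d=ray(c,u);M=np.eye(3)-np.outer(d,d);A=A+M;B=B+M@o
    p=np.linalg.solve(A,B); return p,[np.linalg.norm((np.eye(3)-np.outer(d,d))@(p-o)) for o,d in(ray(a,ua),ray(b,ub))]
def proj(c,p):
    K,T=c;q=K@(T[:3,:3]@p+T[:3,3]);return q[:2]/q[2]
E
python3 - <<'E'
from h import *
s=observe();print({k:np.round(v,3).tolist() for k,v in s.items()})
a=get_image("scene");b=get_image("side");cv2.imwrite("pics/scene.png",a);cv2.imwrite("pics/side.png",b)
cv2.imwrite("pics/both.png",np.vstack([cv2.resize(a,(800,600))]))
cv2.imwrite("pics/b2.png",cv2.resize(b,(800,600)))
E
```

```text
{'clock': 0.0, 'q': [-1.144, 0.265, 1.605, -0.0, 1.274, -0.037], 'joint_velocities': [-0.001, -0.001, -0.0, 0.001, -0.001, -0.002], 'joint_efforts': [-0.003, -51.511, -36.731, -0.0, 0.013, 0.0], 'position': [0.302, -0.603, 0.23], 'eef_rot': [-3.055, -0.722, 0.001], 'force': [-0.122, -0.125, 0.647], 'moment': [-0.006, -0.004, 0.004], 'grip_force': 0.0, 'opening': 0.086}
```

View pics/both.png

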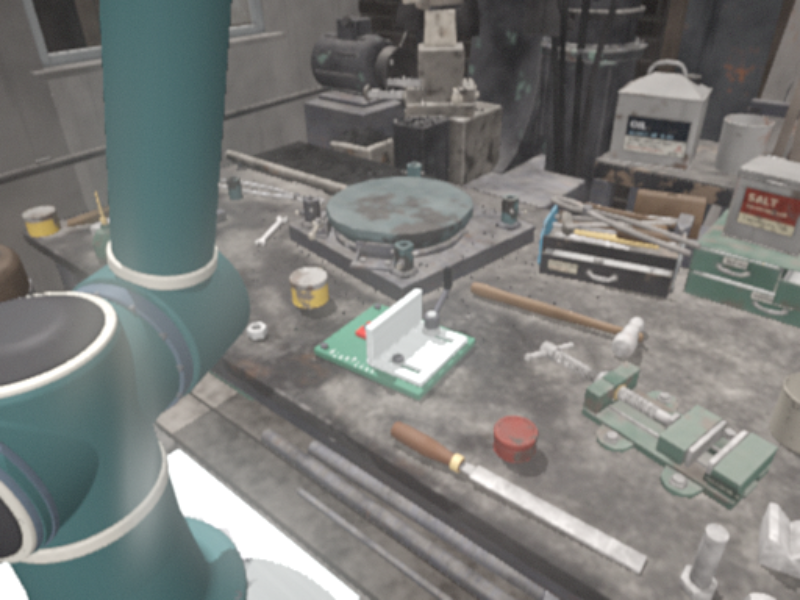

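View pics/b2.png

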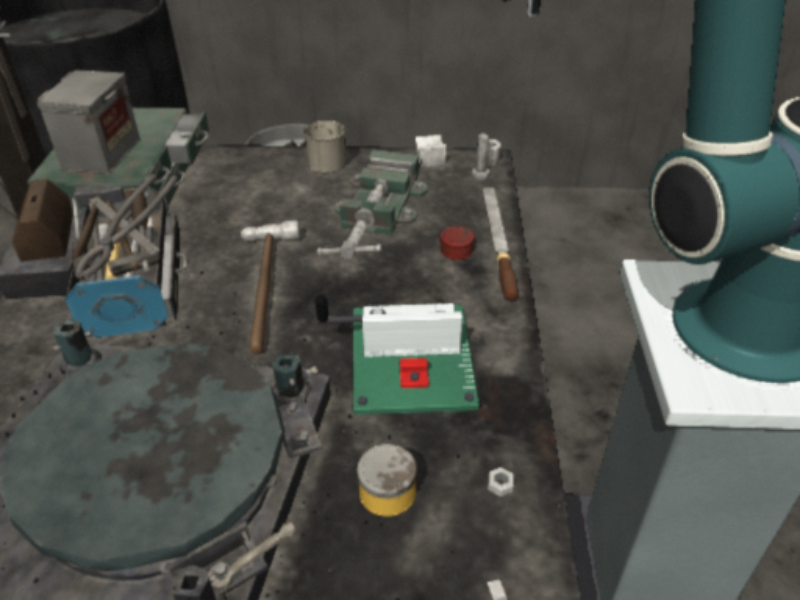

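The scene view shows the jig around (395,350) with the wall's top running from (370,325) to (420,292) and the handle at (448,278). In the side view the wall spans (362..462, 305), with the handle at (321,308) and the red stop at (414,370). Next I'll enlarge both.

Run:
```python
import cv2,numpy as np
a=cv2.imread("pics/scene.png")[165:255,195:315];b=cv2.imread("pics/side.png")[180:270,195:315]
f=lambda i:cv2.resize(i,None,fx=6.6667,fy=6.6667,interpolation=cv2.INTER_CUBIC)
cv2.imwrite("pics/ca.png",f(a));cv2.imwrite("pics/cb.png",f(b))
```

```text
(no output)
```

View pics/ca.png

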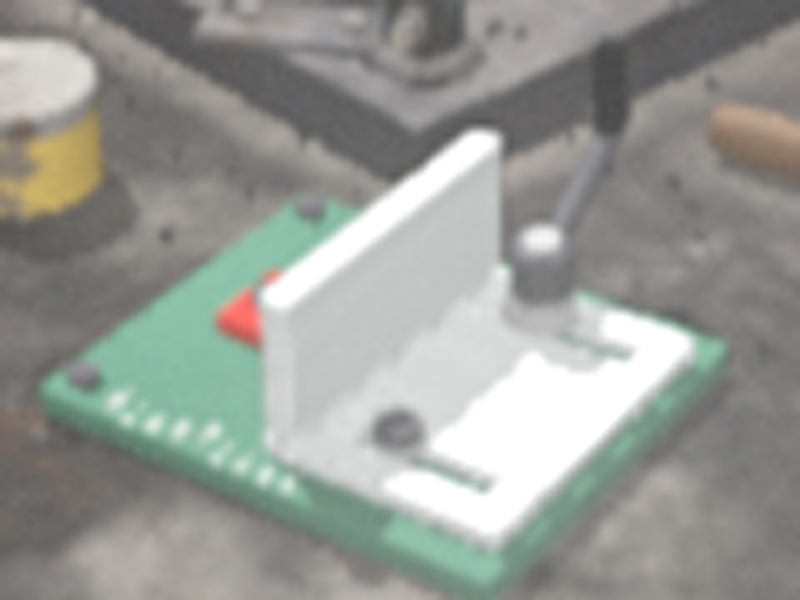

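View pics/cb.png

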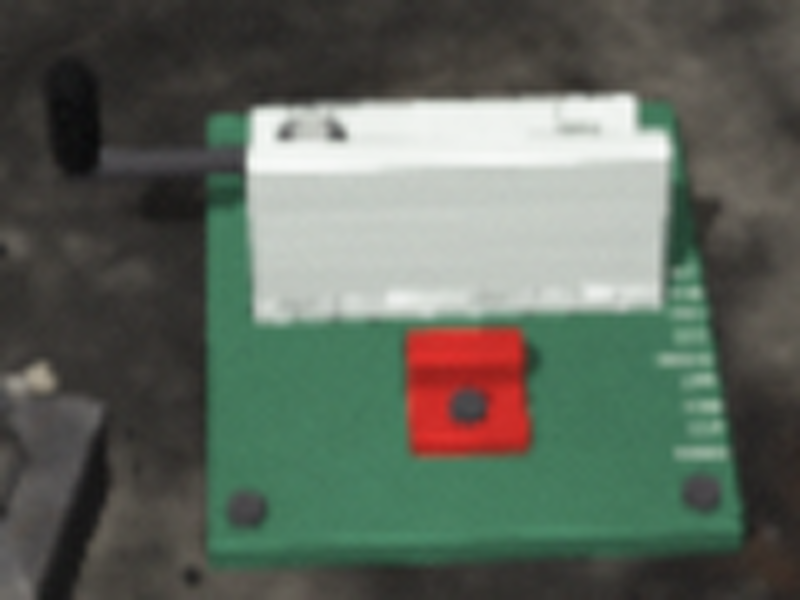

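Run:
```python
from h import *
a=P("scene");b=P("side")
ua=lambda x,y:(195+x/6.6667-.4,165+y/6.6667-.4)
ub=lambda x,y:(195+x/6.6667-.4,180+y/6.6667-.4)
for n,p,q in[("far outer top",(472,130),(250,166)),("near outer top",(263,292),(668,157)),("handle top",(611,45),(73,62)),("handle bottom",(609,130),(77,172)),("base -x+y",(42,388),(742,538))]:
    r,e=tri(a,ua(*p),b,ub(*q));print(n,r.round(4),np.round(e,4))
print("base +x+y side",onz(b,ub(208,550),.012),"-x+y",onz(b,ub(742,540),.012),"-x+y scene",onz(a,ua(42,388),.012),"-x-y scene",onz(a,ua(497,575),.012),"+x-y",onz(a,ua(727,345),.012))
print("stop top front edge",onz(b,ub(407,332),.032),onz(b,ub(523,330),.032))
print("fence bottom front",onz(b,ub(255,320),.012),onz(b,ub(663,306),.012))
```

```text
far outer top [0.5434 0.0877 0.0786] [0.0002 0.0002]
near outer top [0.4173 0.0769 0.0777] [0.0015 0.0015]
handle top [0.5984 0.0648 0.0985] [0.0004 0.0004]
handle bottom [0.6009 0.0684 0.058 ] [0.0014 0.0014]
base -x+y [0.3944 0.1694 0.0095] [0.0017 0.0017]
base +x+y side [0.55063114 0.18347614 0.012     ] -x+y [0.39333768 0.17354458 0.012     ] -x+y scene [0.39411702 0.166478   0.012     ] -x-y scene [ 0.41543168 -0.02522272  0.012     ] +x-y [ 0.56816709 -0.01128151  0.012     ]
stop top front edge [0.49469179 0.11065557 0.032     ] [0.45905282 0.10845989 0.032     ]
fence bottom front [0.54409275 0.08706726 0.012     ] [0.41430618 0.07590775 0.012     ]
```

```bash
cat >> h.py <<'E'
def cmd(x,y,z,yaw):
    "units to world TCP target, tool y at yaw, tool pointing down"
    s=observe();p=np.array(s["position"]);r=R.from_rotvec(s["eef_rot"])
    c,n=np.cos(yaw),np.sin(yaw);T=R.from_matrix(np.array([[-n,c,0],[c,n,0],[0,0,-1]]).T)
    T=R.from_matrix(np.column_stack([[-n,c,0],[c,n,0],[0,0,-1]]))
    t=r.inv().apply(np.array([x,y,z])-p)/.025; w=np.degrees((r.inv()*T).as_rotvec())/6
    print("t",t.round(3),"r",w.round(3))
E
sed -i '/\.T)$/{s/;T=R.from_matrix.*$//}' h.py
python3 - <<'E'
from h import *
cmd(.4655,.075,.16,1.654)
E
```

```text
t [ 17.995 -21.32    2.848] r [-5.0000e-03 -2.7000e-02 -2.6365e+01]
```

Request:
drive_tool:
  moves:
    - {"tx":18,"ty":-21.3,"tz":1,"rz":-26.4}
    - {"tx":18,"ty":-21.3,"tz":1,"rz":-26.4}
    - {"tx":18,"ty":-21.3,"tz":1,"rz":-26.4}
    - {"tx":18,"ty":-21.3,"tz":1,"rz":-26.4}
    - {"tx":18,"ty":-21.3,"tz":1,"rz":-26.4}
    - {"tx":18,"ty":-21.3,"tz":1,"rz":-26.4}
    - {"tx":18,"ty":-21.3,"tz":1,"rz":-26.4}
    - {"tx":18,"ty":-21.3,"tz":1,"rz":-26.4}
    - {"tx":18,"ty":-21.3,"tz":1,"rz":-26.4}
    - {"tx":18,"ty":-21.3,"tz":1,"rz":-26.4}
    - {"tx":18,"ty":-21.3,"tz":1,"rz":-26.4}
    - {"tx":18,"ty":-21.3,"tz":1,"rz":-26.4}
    - {"tx":18,"ty":-21.3,"tz":1,"rz":-26.4}
    - {"tx":18,"ty":-21.3,"tz":1,"rz":-26.4}
    - {"tx":18,"ty":-21.3,"tz":1,"rz":-26.4}
    - {"tx":18,"ty":-21.3,"tz":1,"rz":-26.4}
    - {"tx":18,"ty":-21.3,"tz":1,"rz":-26.4}
    - {"tx":18,"ty":-21.3,"tz":1,"rz":-26.4}
    - {"tx":18,"ty":-21.3,"tz":1,"rz":-26.4}
    - {"tx":18,"ty":-21.3,"tz":1,"rz":-26.4}

```text
invalid input
```

Run:
```python
from h import *
s=observe();print({k:np.round(s[k],3).tolist() for k in("clock","q","position","eef_rot","force")})
c=P("wrist");np.savez("w1.npz",K=c[0],T=c[1]);cv2.imwrite("pics/w1.png",cv2.resize(get_image("wrist"),(800,600)))
cmd(.4655,.075,.12,1.654)
```

```text
{'clock': 0.1, 'q': [-1.144, 0.265, 1.605, -0.0, 1.274, -0.037], 'position': [0.302, -0.603, 0.23], 'eef_rot': [-3.056, -0.722, 0.001], 'force': [0.197, -0.211, -0.311]}
t [ 17.994 -21.322   4.448] r [-4.0000e-03 -2.4000e-02 -2.6365e+01]
```

View pics/w1.png

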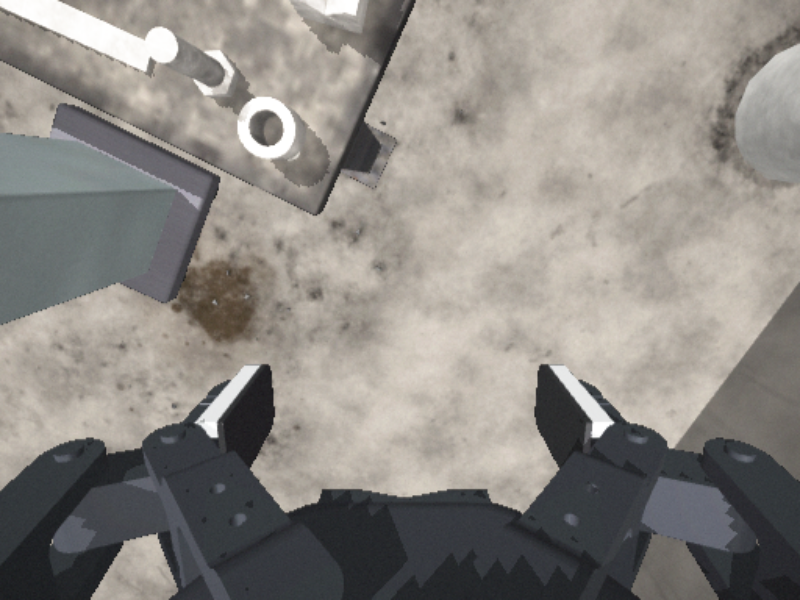

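The move was refused, so this wrist picture only shows the start pose (bench corner and floor). I'll split the move into smaller values.

Request:
drive_tool:
  moves:
    - {"tx":9,"ty":-10.6,"tz":1,"rz":-13}
    - {"tx":9,"ty":-10.6,"tz":1,"rz":-13}
    - {"tx":9,"ty":-10.6,"tz":1,"rz":-13}
    - {"tx":9,"ty":-10.6,"tz":1,"rz":-13}
    - {"tx":9,"ty":-10.6,"tz":1,"rz":-13}
    - {"tx":9,"ty":-10.6,"tz":1,"rz":-13}
    - {"tx":9,"ty":-10.6,"tz":1,"rz":-13}
    - {"tx":9,"ty":-10.6,"tz":1,"rz":-13}
    - {"tx":9,"ty":-10.6,"tz":1,"rz":-13}
    - {"tx":9,"ty":-10.6,"tz":1,"rz":-13}
    - {"tx":9,"ty":-10.6,"tz":1,"rz":-13}

```text
invalid input
```

Request:
drive_tool:
  moves:
    - {"tx":1,"ty":-1,"tz":0,"rx":0,"ry":0,"rz":-1}

```text
clock: 0.25
position: [0.3119, -0.5724, 0.2304]
eef_rot: [3.015, 0.88, -0.002]
force: [0.7, 0.8, -0.1]
opening: 0.085
grip_force: 0.0
```

Request:
drive_tool:
  moves:
    - {"tx":5,"ty":-8,"tz":1,"rz":-8}
    - {"tx":5,"ty":-8,"tz":1,"rz":-8}
    - {"tx":5,"ty":-8,"tz":1,"rz":-8}
    - {"tx":5,"ty":-8,"tz":1,"rz":-8}
    - {"tx":5,"ty":-8,"tz":1,"rz":-8}
    - {"tx":5,"ty":-8,"tz":1,"rz":-8}

```text
invalid input
```

Run:
```python
from h import *
cmd(.4655,.075,.16,1.654);print(observe()["clock"])
```

```text
t [ 19.11  -18.533   2.779] r [-1.6000e-02  1.1000e-02 -2.5373e+01]
0.25
```

Request:
drive_tool:
  moves:
    - {"tx":9,"ty":-9,"tz":1,"rx":0,"ry":0,"rz":-12}
    - {"tx":9,"ty":-9,"tz":1,"rx":0,"ry":0,"rz":-12}
    - {"tx":9,"ty":-9,"tz":1,"rx":0,"ry":0,"rz":-12}
    - {"tx":9,"ty":-9,"tz":1,"rx":0,"ry":0,"rz":-12}
    - {"tx":9,"ty":-9,"tz":1,"rx":0,"ry":0,"rz":-12}
    - {"tx":9,"ty":-9,"tz":1,"rx":0,"ry":0,"rz":-12}
    - {"tx":9,"ty":-9,"tz":1,"rx":0,"ry":0,"rz":-12}
    - {"tx":9,"ty":-9,"tz":1,"rx":0,"ry":0,"rz":-12}
    - {"tx":9,"ty":-9,"tz":1,"rx":0,"ry":0,"rz":-12}

```text
clock: 1.15
position: [0.3816, -0.2581, 0.206]
eef_rot: [-1.913, -2.491, 0.0]
force: [-0.2, 0.3, 0.7]
opening: 0.0854
grip_force: 0.0
```

Run:
```python
from h import *
cmd(.4655,.075,.16,1.654);print(observe()["clock"])
```

```text
t [12.008  6.68   1.843] r [-0.0000e+00 -2.0000e-03 -1.3303e+01]
1.15
```

All keys are needed in every row.

Request:
drive_tool:
  moves:
    - {"tx":12,"ty":6.7,"tz":1.8,"rx":0,"ry":0,"rz":-13.3}
    - {"tx":12,"ty":6.7,"tz":1.8,"rx":0,"ry":0,"rz":-13.3}
    - {"tx":12,"ty":6.7,"tz":1.8,"rx":0,"ry":0,"rz":-13.3}
    - {"tx":12,"ty":6.7,"tz":1.8,"rx":0,"ry":0,"rz":-13.3}
    - {"tx":12,"ty":6.7,"tz":1.8,"rx":0,"ry":0,"rz":-13.3}
    - {"tx":12,"ty":6.7,"tz":1.8,"rx":0,"ry":0,"rz":-13.3}
    - {"tx":12,"ty":6.7,"tz":1.8,"rx":0,"ry":0,"rz":-13.3}
    - {"tx":12,"ty":6.7,"tz":1.8,"rx":0,"ry":0,"rz":-13.3}
    - {"tx":12,"ty":6.7,"tz":1.8,"rx":0,"ry":0,"rz":-13.3}
    - {"tx":12,"ty":6.7,"tz":1.8,"rx":0,"ry":0,"rz":-13.3}
    - {"tx":12,"ty":6.7,"tz":1.8,"rx":0,"ry":0,"rz":-13.3}

```text
clock: 2.25
position: [0.4679, 0.0734, 0.161]
eef_rot: [0.121, -3.139, 0.0]
force: [-0.1, -0.1, -0.5]
opening: 0.0856
grip_force: 0.0
```

Run:
```python
from h import *
s=observe();print({k:np.round(s[k],3).tolist() for k in("clock","q","position","eef_rot","force")})
c=P("wrist");np.savez("w1.npz",K=c[0],T=c[1]);cv2.imwrite("pics/w2.png",cv2.resize(get_image("wrist"),(800,600)))
for p in([.5434,.0877,.078],[.4173,.0769,.078],[.5984,.0648,.0985],[.4947,.1107,.032],[.459,.1085,.032]): print((proj(c,np.array(p))*1.5625).round(0))
cmd(.4655,.075,.12,1.654)
```

```text
{'clock': 2.25, 'q': [0.103, -0.064, 2.098, -0.0, 1.109, -1.545], 'position': [0.468, 0.073, 0.161], 'eef_rot': [0.121, -3.139, 0.0], 'force': [-0.133, -0.135, -0.52]}
[419. 432.]
[419. 211.]
[372. 534.]
[458. 330.]
[461. 276.]
t [0.092 0.079 1.641] r [-0.    -0.005 -0.074]
```

View pics/w2.png

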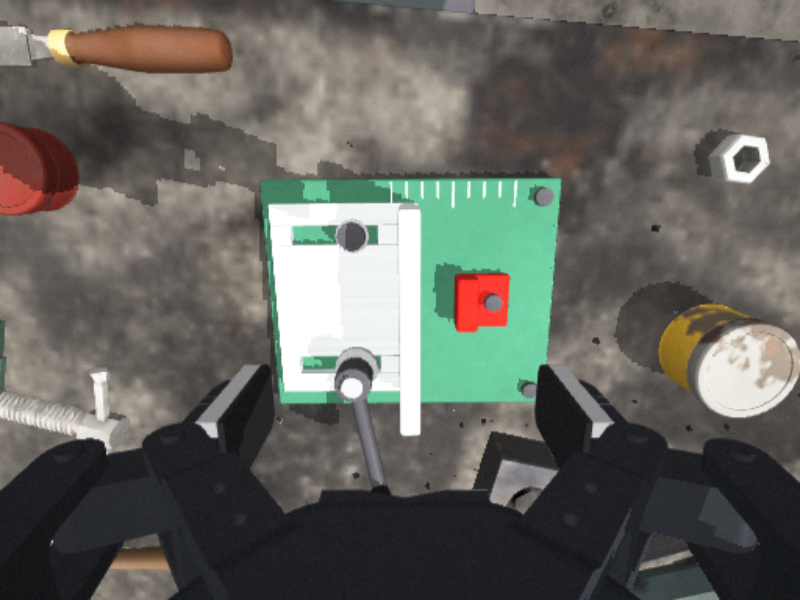

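The wrist view agrees with the estimates: the wall's edge is at u≈419 (y 206–434) and the stop face at u≈457. The hub is at (353,385), clear of the pinch spot. Next I go down and pinch the wall.

Request:
drive_tool:
  moves:
    - {"tx":0.1,"ty":0.08,"tz":1,"rx":0,"ry":0,"rz":-0.07}
    - {"tx":0.1,"ty":0.08,"tz":2,"rx":0,"ry":0,"rz":-0.07}
    - {"tx":0.1,"ty":0.08,"tz":3,"rx":0,"ry":0,"rz":-0.07}
    - {"tx":0.1,"ty":0.08,"tz":4,"rx":0,"ry":0,"rz":-0.07}
    - {"tx":0.1,"ty":0.08,"tz":4.5,"rx":0,"ry":0,"rz":-0.07}
    - {"tx":0.1,"ty":0.08,"tz":4.5,"rx":0,"ry":0,"rz":-0.07}

```text
clock: 2.9
position: [0.4636, 0.0745, 0.0469]
eef_rot: [0.13, -3.134, 0.0]
force: [-0.7, 0.2, -0.3]
opening: 0.0851
grip_force: 0.0
```

Request:
drive_tool:
  grip: 1
  moves:
    - {"tx":0,"ty":0,"tz":0,"rx":0,"ry":0,"rz":0}
    - {"tx":0,"ty":0,"tz":0,"rx":0,"ry":0,"rz":0}
    - {"tx":0,"ty":0,"tz":0,"rx":0,"ry":0,"rz":0}
    - {"tx":0,"ty":0,"tz":0,"rx":0,"ry":0,"rz":0}
    - {"tx":0,"ty":0,"tz":0,"rx":0,"ry":0,"rz":0}
    - {"tx":0,"ty":0,"tz":0,"rx":0,"ry":0,"rz":0}
    - {"tx":0,"ty":0,"tz":0,"rx":0,"ry":0,"rz":0}
    - {"tx":0,"ty":0,"tz":0,"rx":0,"ry":0,"rz":0}
    - {"tx":0,"ty":0,"tz":0,"rx":0,"ry":0,"rz":0}
    - {"tx":0,"ty":0,"tz":0,"rx":0,"ry":0,"rz":0}

```text
clock: 3.9
position: [0.4662, 0.0751, 0.0496]
eef_rot: [-0.131, 3.138, 0.001]
force: [-1.7, 1.3, 5.9]
opening: 0.0107
grip_force: 59.6
```

Request:
drive_tool:
  moves:
    - {"tx":0,"ty":0.1,"tz":0,"rx":0,"ry":0,"rz":0}
    - {"tx":0,"ty":0.2,"tz":0,"rx":0,"ry":0,"rz":0}
    - {"tx":0,"ty":0.3,"tz":0,"rx":0,"ry":0,"rz":0}
    - {"tx":0,"ty":0.4,"tz":0,"rx":0,"ry":0,"rz":0}
    - {"tx":0,"ty":0.5,"tz":0,"rx":0,"ry":0,"rz":0}
    - {"tx":0,"ty":0.6,"tz":0,"rx":0,"ry":0,"rz":0}
    - {"tx":0,"ty":0.7,"tz":0,"rx":0,"ry":0,"rz":0}
    - {"tx":0,"ty":0.8,"tz":0,"rx":0,"ry":0,"rz":0}

```text
clock: 4.7
position: [0.4651, 0.0935, 0.0496]
eef_rot: [-0.133, 3.137, -0.004]
force: [0.6, -6.0, 5.0]
opening: 0.0108
grip_force: 59.7
```

Request:
drive_tool:
  moves:
    - {"tx":0,"ty":0.04,"tz":0,"rx":0,"ry":0,"rz":0}
    - {"tx":0,"ty":0.08,"tz":0,"rx":0,"ry":0,"rz":0}
    - {"tx":0,"ty":0.08,"tz":0,"rx":0,"ry":0,"rz":0}

```text
clock: 5.0
position: [0.4649, 0.0956, 0.0496]
eef_rot: [-0.133, 3.137, -0.004]
force: [0.3, -5.4, 5.3]
opening: 0.011
grip_force: 59.7
```

Request:
drive_tool:
  moves:
    - {"tx":0,"ty":0.03,"tz":0,"rx":0,"ry":0,"rz":0}
    - {"tx":0,"ty":0.06,"tz":0,"rx":0,"ry":0,"rz":0}
    - {"tx":0,"ty":0.08,"tz":0,"rx":0,"ry":0,"rz":0}
    - {"tx":0,"ty":0.08,"tz":0,"rx":0,"ry":0,"rz":0}

```text
clock: 5.4
position: [0.4647, 0.0975, 0.0496]
eef_rot: [-0.133, 3.137, -0.004]
force: [1.5, -5.2, 5.3]
opening: 0.0112
grip_force: 59.7
```

Request:
drive_tool:
  moves:
    - {"tx":0,"ty":0.02,"tz":0,"rx":0,"ry":0,"rz":0}
    - {"tx":0,"ty":0.04,"tz":0,"rx":0,"ry":0,"rz":0}
    - {"tx":0,"ty":0.04,"tz":0,"rx":0,"ry":0,"rz":0}

```text
clock: 5.7
position: [0.4646, 0.0985, 0.0496]
eef_rot: [-0.133, 3.137, -0.004]
force: [0.5, -6.1, 5.2]
opening: 0.011
grip_force: 59.6
```

Request:
drive_tool:
  moves:
    - {"tx":0,"ty":0.02,"tz":0,"rx":0,"ry":0,"rz":0}
    - {"tx":0,"ty":0.04,"tz":0,"rx":0,"ry":0,"rz":0}
    - {"tx":0,"ty":0.04,"tz":0,"rx":0,"ry":0,"rz":0}

```text
clock: 6.0
position: [0.4645, 0.0995, 0.0496]
eef_rot: [-0.133, 3.137, -0.004]
force: [-0.1, -5.2, 5.6]
opening: 0.011
grip_force: 59.6
```

Request:
drive_tool:
  moves:
    - {"tx":0,"ty":0.02,"tz":0,"rx":0,"ry":0,"rz":0}
    - {"tx":0,"ty":0.04,"tz":0,"rx":0,"ry":0,"rz":0}
    - {"tx":0,"ty":0.04,"tz":0,"rx":0,"ry":0,"rz":0}

```text
clock: 6.3
position: [0.4644, 0.1005, 0.0496]
eef_rot: [-0.133, 3.137, -0.004]
force: [-0.1, -5.6, 4.3]
opening: 0.0108
grip_force: 59.6
```

Request:
drive_tool:
  moves:
    - {"tx":0,"ty":0.02,"tz":0,"rx":0,"ry":0,"rz":0}
    - {"tx":0,"ty":0.03,"tz":0,"rx":0,"ry":0,"rz":0}
    - {"tx":0,"ty":0.03,"tz":0,"rx":0,"ry":0,"rz":0}

```text
clock: 6.6
position: [0.4644, 0.1012, 0.0496]
eef_rot: [-0.133, 3.137, -0.004]
force: [0.6, -7.2, 5.5]
opening: 0.011
grip_force: 59.7
```

Request:
drive_tool:
  moves:
    - {"tx":0,"ty":0.02,"tz":0,"rx":0,"ry":0,"rz":0}
    - {"tx":0,"ty":0.03,"tz":0,"rx":0,"ry":0,"rz":0}
    - {"tx":0,"ty":0.03,"tz":0,"rx":0,"ry":0,"rz":0}

```text
clock: 6.9
position: [0.4644, 0.1013, 0.0496]
eef_rot: [-0.134, 3.137, -0.006]
force: [1.7, -8.6, 5.6]
opening: 0.0108
grip_force: 59.7
```

Contact: the motion stopped at 26.4 mm of travel while the force rose to 8.6 N. Release and lift.

Request:
drive_tool:
  grip: 0
  moves:
    - {"tx":0,"ty":0,"tz":0,"rx":0,"ry":0,"rz":0}
    - {"tx":0,"ty":0,"tz":0,"rx":0,"ry":0,"rz":0}
    - {"tx":0,"ty":0,"tz":0,"rx":0,"ry":0,"rz":0}
    - {"tx":0,"ty":0,"tz":0,"rx":0,"ry":0,"rz":0}
    - {"tx":0,"ty":0,"tz":0,"rx":0,"ry":0,"rz":0}
    - {"tx":0,"ty":0,"tz":0,"rx":0,"ry":0,"rz":0}
    - {"tx":0,"ty":0,"tz":-1,"rx":0,"ry":0,"rz":0}
    - {"tx":0,"ty":0,"tz":-2.5,"rx":0,"ry":0,"rz":0}
    - {"tx":0,"ty":0,"tz":-4,"rx":0,"ry":0,"rz":0}
    - {"tx":0,"ty":0,"tz":-4.5,"rx":0,"ry":0,"rz":0}
    - {"tx":0,"ty":0,"tz":-4.5,"rx":0,"ry":0,"rz":0}

```text
clock: 8.0
position: [0.4651, 0.1037, 0.1638]
eef_rot: [-0.131, 3.133, 0.001]
force: [0.4, -0.3, -1.0]
opening: 0.0855
grip_force: 0.0
```

Run:
```python
from h import *
s=observe();print({k:np.round(s[k],3).tolist() for k in("clock","q","position","eef_rot","force")})
c=P("wrist");im=get_image("wrist")
sc=get_image("scene")[165:255,195:315]
b=get_image("side")[180:270,195:315]
f=lambda i:cv2.resize(i,(400,300),interpolation=cv2.INTER_CUBIC)
cv2.imwrite("pics/w3.png",np.vstack([np.hstack([f(sc),f(b)]),np.hstack([f(im[90:300,150:430]),f(im)])]))
np.savez("w3.npz",K=c[0],T=c[1])
cmd(.5995,.0665,.14,.294+np.pi/2)
```

```text
{'clock': 8.0, 'q': [0.167, -0.065, 2.093, 0.0, 1.108, -1.488], 'position': [0.465, 0.104, 0.164], 'eef_rot': [-0.131, 3.133, 0.001], 'force': [0.366, -0.276, -0.987]}
t [-5.369 -1.919  0.76 ] r [ 1.000e-03 -3.000e-02 -2.008e+00]
```

View pics/w3.png

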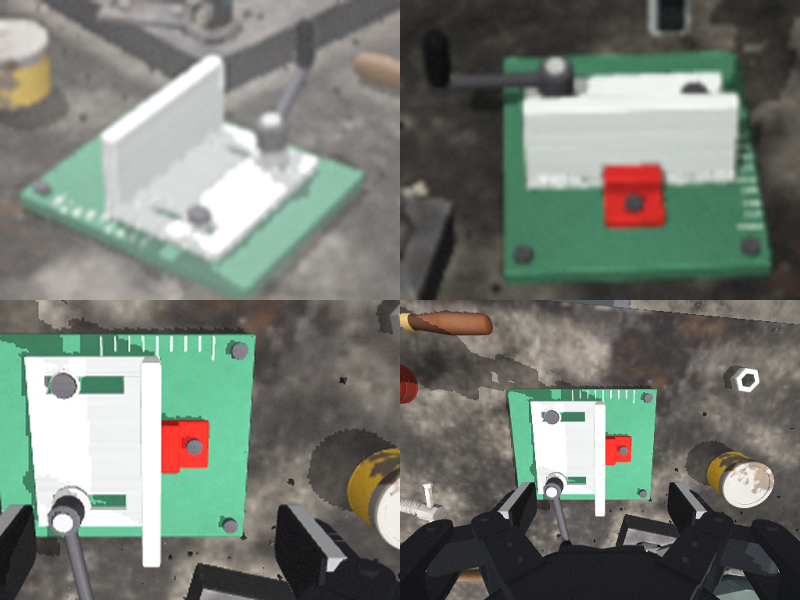

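The fence face touches the stop: the wall is flush with the red block at (161,445) in the wrist crop. Next I go over the handle with the fingers partly closed.

Request:
drive_tool:
  grip: 0.6
  moves:
    - {"tx":-2,"ty":-0.7,"tz":0,"rx":0,"ry":0,"rz":-1}
    - {"tx":-4,"ty":-1.5,"tz":0.5,"rx":0,"ry":0,"rz":-2}
    - {"tx":-5.37,"ty":-1.92,"tz":0.76,"rx":0,"ry":0,"rz":-2}
    - {"tx":-5.37,"ty":-1.92,"tz":0.76,"rx":0,"ry":0,"rz":-2}
    - {"tx":-5.37,"ty":-1.92,"tz":0.76,"rx":0,"ry":0,"rz":-2}
    - {"tx":-5.37,"ty":-1.92,"tz":0.76,"rx":0,"ry":0,"rz":-2}

```text
clock: 8.75
position: [0.599, 0.0668, 0.1405]
eef_rot: [0.458, -3.104, -0.001]
force: [0.3, 0.3, 0.4]
opening: 0.0341
grip_force: 0.0
```

Run:
```python
from h import *
s=observe();print({k:np.round(s[k],3).tolist() for k in("clock","q","position","eef_rot","force","opening")})
c=P("wrist");im=get_image("wrist");sc=get_image("scene")[145:235,215:335];b=get_image("side")[160:250,165:285]
f=lambda i:cv2.resize(i,(400,300),interpolation=cv2.INTER_CUBIC)
cv2.imwrite("pics/w4.png",np.vstack([np.hstack([f(sc),f(b)]),np.hstack([f(im[174:384,116:396]),f(im)])]))
for z in(.0985,.12,.14):print(proj(c,np.array([.5995,.0665,z])).round())
cmd(.5995,.0665,.07,.294+np.pi/2)
```

```text
{'clock': 8.75, 'q': [0.07, 0.203, 1.853, 0.0, 1.09, -1.794], 'position': [0.599, 0.067, 0.14], 'eef_rot': [0.458, -3.104, -0.001], 'force': [0.28, 0.295, 0.42], 'opening': 0.034}
[258. 213.]
[258. 224.]
[259. 238.]
t [ 0.021 -0.019  2.9  ] r [ 0.001 -0.    -0.002]
```

View pics/w4.png

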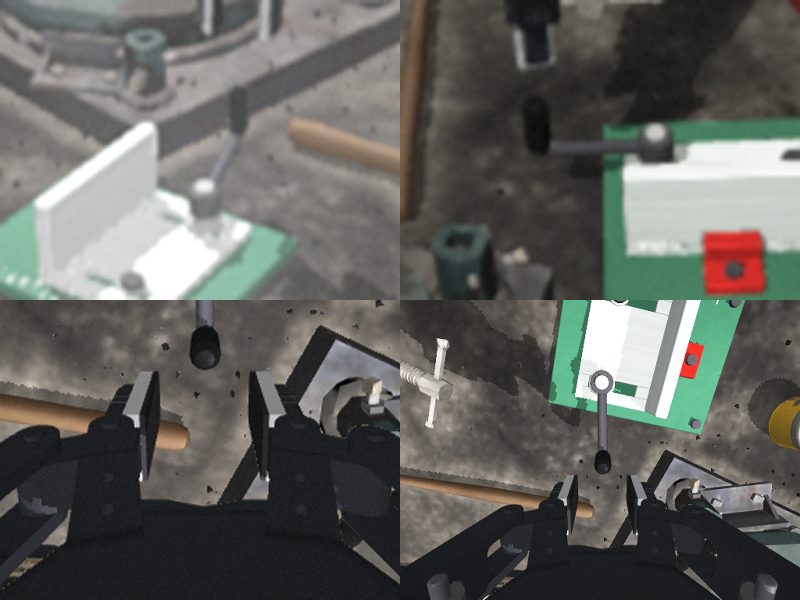

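The wrist view puts the handle top at about (259,214), against a predicted (258,213), centred between the fingers. Go down and narrow the straddle.

Request:
drive_tool:
  moves:
    - {"tx":0,"ty":0,"tz":1,"rx":0,"ry":0,"rz":0}
    - {"tx":0,"ty":0,"tz":2,"rx":0,"ry":0,"rz":0}
    - {"tx":0,"ty":0,"tz":2.8,"rx":0,"ry":0,"rz":0}
    - {"tx":0,"ty":0,"tz":2.8,"rx":0,"ry":0,"rz":0}

```text
clock: 9.3
position: [0.5976, 0.0668, 0.0698]
eef_rot: [0.459, -3.102, -0.001]
force: [-0.1, 0.9, -0.2]
opening: 0.0341
grip_force: 0.0
```

Request:
drive_tool:
  grip: 0.75
  moves:
    - {"tx":0,"ty":0,"tz":0,"rx":0,"ry":0,"rz":0}
    - {"tx":0,"ty":0,"tz":0,"rx":0,"ry":0,"rz":0}
    - {"tx":0,"ty":0,"tz":0,"rx":0,"ry":0,"rz":0}
    - {"tx":0,"ty":0,"tz":0,"rx":0,"ry":0,"rz":0}

```text
clock: 9.7
position: [0.6019, 0.0668, 0.0737]
eef_rot: [-0.458, 3.106, -0.0]
force: [-0.3, 0.2, 0.4]
opening: 0.0215
grip_force: 0.0
```

```bash
cat >> h.py <<'E'
C=np.array([.5278,.0448]);A0=.294;RR=.075
def arc(th0,dths,zdrop=.004):
    "rows of a cw arc from commanded lever angle th0, in tool axes (tool x inward, y +tangent ccw, z down)"
    for d in dths: print("d %.2f"%d, np.round([(1-np.cos(d))*RR/.025,-np.sin(d)*RR/.025,d*zdrop/.025,np.degrees(d)/6],3))
def st():
    s=observe();p=np.array(s["position"]);v=p[:2]-C;a=np.arctan2(v[1],v[0]);f=np.array(s["force"])
    t=np.array([np.sin(a),-np.cos(a)])
    print("clock %.2f th_tool %.3f rad r %.4f z %.4f push %.2f radial %.2f fz %.2f open %.4f"%(s["clock"],A0-a,np.hypot(*v),p[2],-f[:2]@t,f[:2]@v/np.hypot(*v),f[2],s["opening"]),"moment",np.round(s["moment"],2))
E
python3 - <<'E'
from h import *
st();arc(0,[.05,.1,.15,.2,.25,.3,.35,.4])
E
```

```text
clock 9.70 th_tool 0.006 rad r 0.0773 z 0.0737 push 0.25 radial -0.24 fz 0.40 open 0.0215 moment [ 0.   -0.01  0.04]
d 0.05 [ 0.004 -0.15   0.008  0.477]
d 0.10 [ 0.015 -0.3    0.016  0.955]
d 0.15 [ 0.034 -0.448  0.024  1.432]
d 0.20 [ 0.06  -0.596  0.032  1.91 ]
d 0.25 [ 0.093 -0.742  0.04   2.387]
d 0.30 [ 0.134 -0.887  0.048  2.865]
d 0.35 [ 0.182 -1.029  0.056  3.342]
d 0.40 [ 0.237 -1.168  0.064  3.82 ]
```

Request:
drive_tool:
  moves:
    - {"tx":0,"ty":-0.15,"tz":0.01,"rx":0,"ry":0,"rz":0.48}
    - {"tx":0.02,"ty":-0.3,"tz":0.02,"rx":0,"ry":0,"rz":0.96}
    - {"tx":0.03,"ty":-0.45,"tz":0.02,"rx":0,"ry":0,"rz":1.43}
    - {"tx":0.06,"ty":-0.6,"tz":0.03,"rx":0,"ry":0,"rz":1.91}

```text
clock: 10.1
position: [0.6044, 0.0533, 0.0729]
eef_rot: [-0.142, 3.137, 0.004]
force: [-1.6, 5.3, 3.8]
opening: 0.0211
grip_force: 2.5
```

```bash
python3 -c "
from h import *
st();arc(0,[.03,.06,.09,.1,.12])"
```

```text
clock 10.10 th_tool 0.184 rad r 0.0770 z 0.0729 push 5.47 radial -0.96 fz 3.82 open 0.0211 moment [ 0.89  0.29 -0.  ]
d 0.03 [ 0.001 -0.09   0.005  0.286]
d 0.06 [ 0.005 -0.18   0.01   0.573]
d 0.09 [ 0.012 -0.27   0.014  0.859]
d 0.10 [ 0.015 -0.3    0.016  0.955]
d 0.12 [ 0.022 -0.359  0.019  1.146]
```

Request:
drive_tool:
  moves:
    - {"tx":0,"ty":-0.09,"tz":0,"rx":0,"ry":0,"rz":0.29}
    - {"tx":0,"ty":-0.18,"tz":0.01,"rx":0,"ry":0,"rz":0.57}
    - {"tx":0.01,"ty":-0.3,"tz":0.02,"rx":0,"ry":0,"rz":0.95}

```text
clock: 10.4
position: [0.6051, 0.0456, 0.0723]
eef_rot: [0.013, 3.14, 0.003]
force: [-0.6, 5.3, 3.7]
opening: 0.0213
grip_force: 2.5
```

```bash
python3 -c "
from h import *
st()"
```

```text
clock 10.40 th_tool 0.284 rad r 0.0773 z 0.0723 push 5.28 radial -0.54 fz 3.74 open 0.0213 moment [ 0.87  0.17 -0.03]
```

Request:
drive_tool:
  moves:
    - {"tx":0,"ty":-0.09,"tz":0,"rx":0,"ry":0,"rz":0.29}
    - {"tx":0,"ty":-0.18,"tz":0.01,"rx":0,"ry":0,"rz":0.57}
    - {"tx":0.01,"ty":-0.3,"tz":0.02,"rx":0,"ry":0,"rz":0.95}

```text
clock: 10.7
position: [0.605, 0.0379, 0.0717]
eef_rot: [0.169, 3.135, 0.003]
force: [-0.4, 6.3, 4.0]
opening: 0.0213
grip_force: 2.5
```

```bash
python3 -c "
from h import *
st()"
```

```text
clock 10.70 th_tool 0.383 rad r 0.0775 z 0.0717 push 6.27 radial -0.93 fz 4.03 open 0.0213 moment [0.84 0.12 0.04]
```

Request:
drive_tool:
  moves:
    - {"tx":0,"ty":-0.09,"tz":0,"rx":0,"ry":0,"rz":0.29}
    - {"tx":0,"ty":-0.18,"tz":0.01,"rx":0,"ry":0,"rz":0.57}
    - {"tx":0.01,"ty":-0.3,"tz":0.02,"rx":0,"ry":0,"rz":0.95}

```text
clock: 11.0
position: [0.6041, 0.0303, 0.0712]
eef_rot: [0.324, 3.123, 0.003]
force: [0.1, 4.0, 3.9]
opening: 0.0217
grip_force: 2.5
```

```bash
python3 -c "
from h import *
st()"
```

```text
clock 11.00 th_tool 0.482 rad r 0.0777 z 0.0712 push 3.90 radial -0.67 fz 3.94 open 0.0217 moment [ 0.83 -0.03 -0.02]
```

```bash
cat >> h.py <<'E'
def mt():
    s=observe();p=np.array(s["position"]);v=p[:2]-C;v/=np.hypot(*v);m=np.array(s["moment"])[:2];st();print("M radial %.3f tang %.3f"%(m@v,m@[-v[1],v[0]]))
E
python3 -c "
from h import *
mt()"
```

```text
clock 11.00 th_tool 0.482 rad r 0.0777 z 0.0712 push 3.90 radial -0.67 fz 3.94 open 0.0217 moment [ 0.83 -0.03 -0.02]
M radial 0.825 tang 0.130
```

Request:
drive_tool:
  moves:
    - {"tx":0,"ty":-0.09,"tz":0,"rx":0,"ry":0,"rz":0.29}
    - {"tx":0,"ty":-0.18,"tz":0.01,"rx":0,"ry":0,"rz":0.57}
    - {"tx":0.01,"ty":-0.3,"tz":0.02,"rx":0,"ry":0,"rz":0.95}

```text
clock: 11.3
position: [0.6024, 0.0228, 0.0706]
eef_rot: [0.479, 3.102, 0.002]
force: [0.2, 5.9, 5.0]
opening: 0.0214
grip_force: 2.5
```

```bash
python3 -c "
from h import *
mt()"
```

```text
clock 11.30 th_tool 0.581 rad r 0.0778 z 0.0706 push 5.69 radial -1.45 fz 5.04 open 0.0214 moment [ 0.89 -0.13  0.01]
M radial 0.889 tang 0.122
```

Request:
drive_tool:
  moves:
    - {"tx":0,"ty":-0.09,"tz":0,"rx":0,"ry":0,"rz":0.29}
    - {"tx":0,"ty":-0.18,"tz":0.01,"rx":0,"ry":0,"rz":0.57}
    - {"tx":0.01,"ty":-0.3,"tz":0.02,"rx":0,"ry":0,"rz":0.95}

```text
clock: 11.6
position: [0.6, 0.0155, 0.0701]
eef_rot: [0.633, 3.075, 0.002]
force: [2.1, 5.3, 3.0]
opening: 0.0215
grip_force: 2.5
```

```bash
python3 -c "
from h import *
mt()"
```

```text
clock 11.60 th_tool 0.679 rad r 0.0779 z 0.0701 push 5.69 radial 0.01 fz 3.02 open 0.0215 moment [ 0.9  -0.26  0.  ]
M radial 0.930 tang 0.101
```

Request:
drive_tool:
  moves:
    - {"tx":0,"ty":-0.09,"tz":0,"rx":0,"ry":0,"rz":0.29}
    - {"tx":0,"ty":-0.18,"tz":0.01,"rx":0,"ry":0,"rz":0.57}
    - {"tx":0.01,"ty":-0.3,"tz":0.02,"rx":0,"ry":0,"rz":0.95}

```text
clock: 11.9
position: [0.597, 0.0087, 0.0696]
eef_rot: [0.785, 3.039, 0.002]
force: [1.5, 4.9, 3.9]
opening: 0.0216
grip_force: 2.8
```

```bash
python3 -c "
from h import *
mt()"
```

```text
clock 11.90 th_tool 0.775 rad r 0.0780 z 0.0696 push 5.01 radial -0.97 fz 3.89 open 0.0216 moment [ 0.98 -0.29  0.05]
M radial 1.004 tang 0.199
```

Request:
drive_tool:
  moves:
    - {"tx":0,"ty":-0.08,"tz":0,"rx":0,"ry":0,"rz":0.24}
    - {"tx":0,"ty":-0.15,"tz":0.01,"rx":0,"ry":0,"rz":0.48}

```text
clock: 12.1
position: [0.5952, 0.0055, 0.0694]
eef_rot: [0.861, 3.018, 0.003]
force: [1.4, 6.0, 4.5]
opening: 0.0215
grip_force: 3.0
```

```bash
python3 -c "
from h import *
mt()"
```

```text
clock 12.10 th_tool 0.822 rad r 0.0780 z 0.0694 push 5.89 radial -1.82 fz 4.49 open 0.0215 moment [ 1.05 -0.33  0.01]
M radial 1.073 tang 0.241
```

Request:
drive_tool:
  moves:
    - {"tx":0,"ty":-0.08,"tz":0,"rx":0,"ry":0,"rz":0.24}
    - {"tx":0,"ty":-0.15,"tz":0.01,"rx":0,"ry":0,"rz":0.48}

```text
clock: 12.3
position: [0.5934, 0.0025, 0.0693]
eef_rot: [0.936, 2.996, 0.003]
force: [2.6, 6.3, 5.3]
opening: 0.0212
grip_force: 3.3
```

```bash
python3 -c "
from h import *
mt()"
```

```text
clock 12.30 th_tool 0.867 rad r 0.0781 z 0.0693 push 6.72 radial -1.27 fz 5.27 open 0.0212 moment [ 1.1  -0.36  0.03]
M radial 1.119 tang 0.288
```

The grip force rises cleanly from 2.5 to 3.3, which is 1.6 N of push, so the bite was at a tool angle of about 0.715 rad. About 0.1 rad more is needed.

Request:
drive_tool:
  moves:
    - {"tx":0,"ty":-0.08,"tz":0,"rx":0,"ry":0,"rz":0.24}
    - {"tx":0,"ty":-0.15,"tz":0.01,"rx":0,"ry":0,"rz":0.48}

```text
clock: 12.5
position: [0.5914, -0.0005, 0.0691]
eef_rot: [1.012, 2.971, 0.004]
force: [2.1, 6.0, 4.5]
opening: 0.0214
grip_force: 3.5
```

```bash
python3 -c "
from h import *
mt()"
```

```text
clock 12.50 th_tool 0.913 rad r 0.0780 z 0.0691 push 6.06 radial -1.77 fz 4.46 open 0.0214 moment [ 1.22 -0.37  0.05]
M radial 1.202 tang 0.407
```

Request:
drive_tool:
  moves:
    - {"tx":0,"ty":-0.08,"tz":0,"rx":0,"ry":0,"rz":0.24}
    - {"tx":0,"ty":-0.15,"tz":0.01,"rx":0,"ry":0,"rz":0.48}

```text
clock: 12.7
position: [0.5893, -0.0033, 0.069]
eef_rot: [1.086, 2.944, 0.005]
force: [2.3, 8.0, 4.7]
opening: 0.0211
grip_force: 3.7
```

```bash
python3 -c "
from h import *
mt()"
```

```text
clock 12.70 th_tool 0.957 rad r 0.0781 z 0.0690 push 7.71 radial -3.17 fz 4.68 open 0.0211 moment [ 1.29 -0.41  0.04]
M radial 1.269 tang 0.469
```

About 2.4 N above free turning and 0.24 rad past the bite, so this is firm. Open and lift off.

Request:
drive_tool:
  grip: 0.45
  moves:
    - {"tx":0,"ty":0.1,"tz":0,"rx":0,"ry":0,"rz":0}
    - {"tx":0,"ty":0.1,"tz":0,"rx":0,"ry":0,"rz":0}
    - {"tx":0,"ty":0.1,"tz":0,"rx":0,"ry":0,"rz":0}
    - {"tx":0,"ty":0.1,"tz":0,"rx":0,"ry":0,"rz":0}
    - {"tx":0,"ty":0.1,"tz":-1,"rx":0,"ry":0,"rz":0}
    - {"tx":0,"ty":0.1,"tz":-2.5,"rx":0,"ry":0,"rz":0}
    - {"tx":0,"ty":0.1,"tz":-4,"rx":0,"ry":0,"rz":0}
    - {"tx":0,"ty":0.1,"tz":-5,"rx":0,"ry":0,"rz":0}
    - {"tx":0,"ty":0.1,"tz":-5,"rx":0,"ry":0,"rz":0}
    - {"tx":0,"ty":0.1,"tz":-5,"rx":0,"ry":0,"rz":0}

```text
clock: 13.7
position: [0.5891, -0.0026, 0.1928]
eef_rot: [1.084, 2.948, 0.0]
force: [0.3, -0.1, -0.1]
opening: 0.0471
grip_force: 0.0
```

Run:
```python
from h import *
st()
im=get_image("wrist");sc=get_image("scene")[145:235,215:335];b=get_image("side")[180:270,195:315]
f=lambda i:cv2.resize(i,(400,300),interpolation=cv2.INTER_CUBIC)
cv2.imwrite("pics/w5.png",np.vstack([np.hstack([f(sc),f(b)]),np.hstack([f(im[0:210,116:396]),f(im)])]))
```

```text
clock 13.70 th_tool 0.952 rad r 0.0775 z 0.1928 push 0.07 radial 0.33 fz -0.12 open 0.0471 moment [-0.    0.04  0.  ]
```

View pics/w5.png

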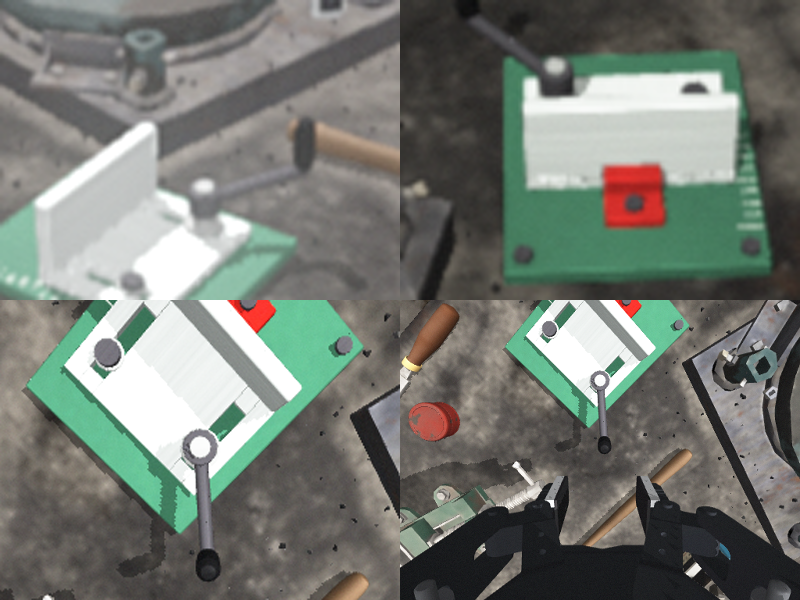

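The lever has turned and holds with its handle at (208,567) in the crop. The fence is still against the stop, and the gripper is clear.

```bash
python3 -c "
from plant import *
print(job_done())"
```

```text
the job is handed in; nothing more can be done
None
```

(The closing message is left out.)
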